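# Lift the tube block out of the dry heater and hold it while the well is wiped

### The job

Something has leaked under the tube block of the dry block heater and I need to wipe out the well. Fold the clear hood right back to its stop and leave it there, then lift the block with its tubes out by its T-handle without tipping it, and finish while still holding it in the gripper, level and still, straight above the well with its underside about 8 cm over the heater's top so that my hand fits beneath. Leave the tube rack, the tip box and the mini centrifuge where they are.

Things in the scene. Friction and masses are not known exactly. Their poses are not given: they have to be found in the camera images.
- heater: white dry block heater, fixed, 230 deep (x) x 170 wide (y) x 85 high to its flat top, blue sloped control panel at its front (own -x, towards the robot). Origin: centre of its underside; x to its rear, y to its left, z up. Its open well is 68 x 92 and 45 deep, centred 35 behind the origin; the block in it has 2 play on each side
- hood (a joint): opening angle of the heater's clear hood in rad: 0 is shut, 1.75 (100 degrees) is folded right back to its stop. A stiff hinge: the hood stays at any angle; turning it takes about 3 N at the grip. It starts shut or a little ajar
- hood_grip (a point): point to pinch on the blue grip that sticks 37 out of the hood's front wall, 22 wide (y), 14 thick; this point is 24 out. Hood shut: 36 above the heater's top, free on both sides and below. In the hood's frame it lies 149 ahead (-x) of the hinge line and 33 above; with the hood right back the grip points up, about 240 above the bench. Its axes turn with the hood
- hood_hinge (a point): middle of the hinge line at the rear of the heater's top (100 behind the heater's origin, 88 above the bench); the line runs along the heater's y, the hood opens up and to the rear. The hood is a clear box open below, 125 deep, 128 wide, 66 high, reaching forward from the hinge line when shut
- block: aluminium heating block with 12 tube holes and a T-handle screwed into its middle, 64 (x) x 88 (y) x 48 high without the handle, about 0.6 kg, loose, standing in the well with its top 3 above the heater's top. Origin: centre of its underside, 40 above the bench at the start; axes as the heater's
- t_handle (a point): centre of the black crossbar of the block's T-handle: the bar runs along the block's x, 58 long, 12 wide (y), 14 high, on an 8 thick steel stem; 92 above the block's underside (132 above the bench at the start) and 44 above its top, with 37 free under the bar. The tube caps beside it stand only 5 above the block's top
- well (a point): centre of the well's mouth, level with the heater's flat top (85 above the bench)
- tube_red: loose capped sample tube, red cap 13 across, 39 long in all, standing in the block's hole at x -21, y -16 (block frame); origin at its lower tip, 14 above the block's underside when seated. It rests in its hole by its collar and comes along with the block
- tube_green: loose capped sample tube, green cap 13 across, 39 long in all, standing in the block's hole at x 0, y 34 (block frame); origin at its lower tip, 14 above the block's underside when seated. It rests in its hole by its collar and comes along with the block
- tube_yellow: loose capped sample tube, yellow cap 13 across, 39 long in all, standing in the block's hole at x 21, y 16 (block frame); origin at its lower tip, 14 above the block's underside when seated. It rests in its hole by its collar and comes along with the block
- tube_white: loose capped sample tube, white cap 13 across, 39 long in all, standing in the block's hole at x 21, y -34 (block frame); origin at its lower tip, 14 above the block's underside when seated. It rests in its hole by its collar and comes along with the block
- tube_rack: red-pink tube rack, a box 165 x 90 x 52 high with holes in its top; origin at the centre of its underside. A bystander
- tip_box: blue pipette-tip box with a clear lid, 122 x 84 x 95 high; origin at the centre of its underside. A bystander
- minifuge: round mini centrifuge, white base and dark blue dome, 132 across, 93 high; origin at the centre of its underside. A bystander

How it is judged:
By the outcome, as a careful person would: the job done as asked, in the order asked, and still so for the second after the job is handed in, while the arm keeps its last pose, push and grip.
It also fails if it takes over 54 s, if anything falls off the work surface, if the arm or the gripper's body presses on something with over 40 N, if the wrist force passes 120 N, or if a joint passes its speed limit or range.

### The arm

A 6-joint arm with a two-finger parallel gripper is mounted at the origin on the work surface. World frame = base frame: x ahead of the robot, y to its left, z up, the work surface at z = 0. Lengths are in m, angles in rad, forces in N, time in s.
With the tool pointing down it reaches from about 0.35 to 0.975 m from the base axis. Payload 7.1 kg.
Tool frame: the origin (TCP) lies between the finger pads, 19 mm behind the fingertips; this is the grasp point; z points along the fingers, y is the line along which they close (so a half turn about z gives the same grasp; the last joint's range is limited). The gripper opens to 88 mm and grips with 3 to 60 N. Pads are 20 mm wide; open, the fingers measure 115 mm over their backs; the gripper's body (75 mm by 178 mm) begins 61 mm behind the grasp point.
Start: joints at [-1.148, 0.423, 1.63, -0, 1.089, -0.019], TCP at [0.267, -0.565, 0.241] pointing down, gripper open.
Joint ranges: [-3, 3], [-0.9, 2.11], [0.09, 2.58], [-1.31, 4.45], [0.11, 2.69], [-2.54, 2.54]. Speed limits (rad/s): [2.39, 2.39, 3.01, 3.14, 3.14, 3.14].

### API

Orientations are given as a unit quaternion [w, x, y, z].
In Python, from station import move_pose, movel, movej, command_gripper, wait, inverse_kinematics, read_camera, camera_info, MotionError, job_done, get_time, get_joint_pos, get_qvel, get_effort, get_tcp_pos, get_ee_rot, get_ft_force, get_ft_torque, get_grip_width, get_finger_force gives the robot as it stands. Calls block until the motion is done:
- move_pose(position, orientation): joint-space move of the TCP to a pose.
- movel(position, frame=None, v=0.15, until_force=None): straight line of the TCP; frame=None keeps the orientation; v is the mean speed in m/s. With until_force (N) it stops when the force on the tool has changed by that much, and returns True; else False.
- movej(angles): joint-space move.
- command_gripper(opening): opening from 0.0 (shut) to 1.0 (fully open); the grip force is fixed at half the most; returns when the fingers have stopped.
- wait(seconds).
- inverse_kinematics(position, orientation): joint angles nearest the present ones, or None.
- read_camera(name): name is "scene" or "top" or "wrist"; returns the picture (400x640x3 uint8, red, green, blue); there is no depth.
- camera_info(name): a dict with "intrinsics" (3x3 intrinsics, pixels), "T" (4x4, takes a point from camera to world coordinates); the wrist camera has in their place "tool_from_camera" (4x4, takes a point from camera to tool coordinates, whose origin is the TCP and whose axes are the flange's). Camera axes: x right, y up, looking along -z (the intrinsics and any distortion apply to the point x, -y, -z); pixel columns grow to the right and rows downward; lengths in m; the calibration is good to about 2 mm. A picture is of the moment at which its call begins: read the wrist's pose just before it. camera_info takes no time and is no camera call.
A pose or a line that the arm cannot do raises MotionError and nothing moves.
- job_done(): hands the job in; it is judged then, once.
Readings, each from a call of its own:
- get_time(): time.
- get_joint_pos(): joint angles.
- get_qvel(): joint speeds.
- get_effort(): joint torques, N m.
- get_tcp_pos(): TCP position.
- get_ee_rot(): TCP orientation.
- get_ft_force(): force on the tool from outside, world axes, zero at the start.
- get_ft_torque(): the same for the moment, N m.
- get_grip_width(): opening from 0.0 (shut) to 1.0 (fully open).
- get_finger_force(): force on a finger pad.
Only numpy, scipy, OpenCV 4.12 (cv2) and the standard library are available. Lean on these libraries where they do the work, as an engineer would, in place of code of your own. Each camera call takes 0.05 s, during which the arm holds its last target. There are 200 camera calls.

## Working session

There is one attempt and no reset: what is moved stays moved. The work goes in short steps, each a Python script; the robot and the scene stay as the last script left them, time stands still between calls to the robot, and variables do not carry over. Pictures are saved under pics/ and viewed, at most 10 in all, crops included, and the job is handed in when it is done.

```bash
mkdir -p pics; python3 - <<'E'
from station import *
import cv2,numpy as np
for n in ("scene","top"):
    im=read_camera(n); cv2.imwrite(f"pics/{n}0.png",im[:,:,::-1]); i=camera_info(n); print(n,{k:np.round(v,4).tolist() if not isinstance(v,str) else v for k,v in i.items()})
print(camera_info("wrist"),get_time(),get_ee_rot())
E
```

```text
scene {'intrinsics': [[446.4096, 0.0, 324.8934], [0.0, 446.4096, 202.4096], [0.0, 0.0, 1.0]], 'T': [[0.084, -0.8087, 0.5822, 1.2765], [0.9965, 0.0677, -0.0498, 0.0645], [0.0009, 0.5843, 0.8115, 1.165], [0.0, 0.0, 0.0, 1.0]]}
top {'intrinsics': [[368.5019, 0.0, 316.5688], [0.0, 368.5019, 196.5485], [0.0, 0.0, 1.0]], 'T': [[-0.0284, 0.9947, -0.0987, 0.4198], [-0.9995, -0.0266, 0.0195, 0.1333], [0.0167, 0.0992, 0.9949, 0.9554], [0.0, 0.0, 0.0, 1.0]]}
{'intrinsics': array([[279.53749355,   0.        , 321.26239433],
       [  0.        , 279.53749355, 202.76119993],
       [  0.        ,   0.        ,   1.        ]]), 'tool_from_camera': array([[ 1.30497014e-04,  9.57537847e-01,  2.88307569e-01,
         7.99905332e-02],
       [ 9.99999972e-01, -1.82144942e-04,  1.52315341e-04,
         1.24234075e-03],
       [ 1.98361469e-04,  2.88307541e-01, -9.57537844e-01,
        -1.41979364e-01],
       [ 0.00000000e+00,  0.00000000e+00,  0.00000000e+00,
         1.00000000e+00]])} 0.1 [-6.93024927e-04  9.75703341e-01  2.19094710e-01 -1.32288946e-04]
```

View pics/scene0.png

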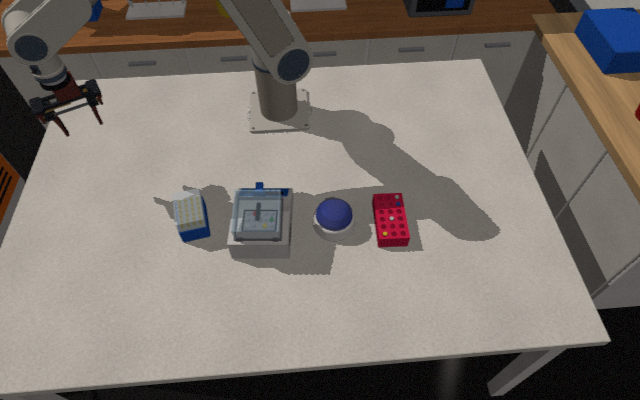

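View pics/top0.png

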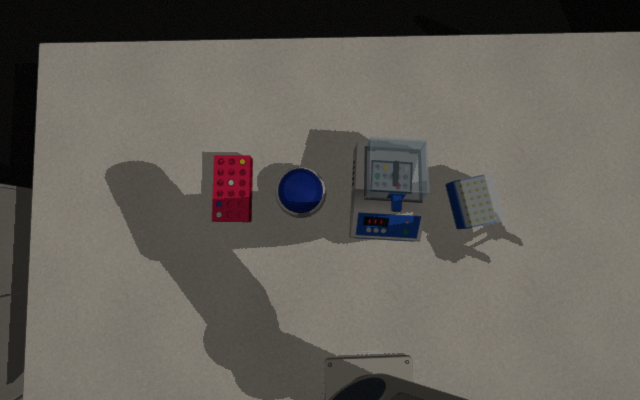

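The heater is near scene (262,220) and top (388,190), with the tip box and the minifuge on either side of it. I'll enlarge both views.

```bash
python3 - <<'E'
import cv2,numpy as np
a=cv2.imread("pics/top0.png")[125:255,340:440]; b=cv2.imread("pics/scene0.png")[175:265,220:300]
a=cv2.resize(a,None,fx=4,fy=4,interpolation=cv2.INTER_CUBIC); b=cv2.resize(b,None,fx=5,fy=5,interpolation=cv2.INTER_CUBIC)
c=np.zeros((520,800,3),np.uint8); c[:520,:400]=a; c[:450,400:]=b
cv2.imwrite("pics/crop.png",np.clip(c*1.5,0,255).astype(np.uint8))
E
```

```text
(no output)
```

View pics/crop.png

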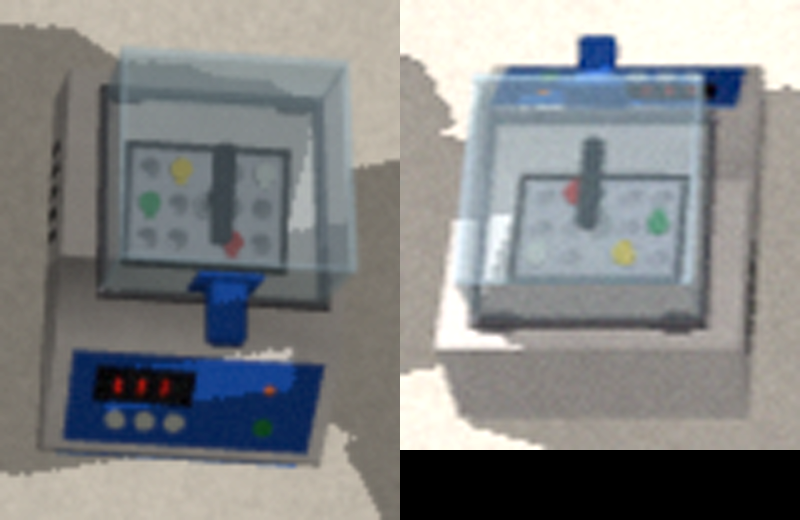

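The crop shows the well outline at top-crop (127,143), (290,150), (285,270), (122,258) and scene-crop (520,176), (688,178), (686,282), (512,280). It also shows the black bar and the blue grip. I'll cast rays through these points.

```bash
cat > h.py <<'E'
from station import *
import numpy as np, cv2
from scipy.spatial.transform import Rotation as R
def ray(n,uv,T=None):
    i=camera_info(n); K=i["intrinsics"]; T=i["T"] if T is None else T
    d=np.linalg.inv(K)@[uv[0],uv[1],1]; d=T[:3,:3]@[d[0],-d[1],-d[2]]
    return T[:3,3],d
def onz(n,uv,z,T=None):
    o,d=ray(n,uv,T); return o+d*(z-o[2])/d[2]
def tri(a,b):
    (o,d),(p,e)=a,b; s=np.linalg.lstsq(np.c_[d,-e],p-o,rcond=None)[0]
    A,B=o+d*s[0],p+e*s[1]; return (A+B)/2,np.linalg.norm(A-B)
E
python3 - <<'E'
from h import *
np.set_printoptions(precision=4,suppress=True)
t=lambda u,v:((u+.5)/4-.5+340,(v+.5)/4-.5+125)
s=lambda u,v:((u-400+.5)/5-.5+220,(v+.5)/5-.5+175)
for n,f,c in (("top",t,[(127,143),(290,150),(285,270),(122,258)]),("scene",s,[(512,280),(520,176),(688,178),(686,282)])):
    P=np.array([onz(n,f(*q),.085) for q in c]); print(n,P[:,:2].tolist(),P.mean(0)); 
    print(np.linalg.norm(np.roll(P,-1,0)-P,axis=1))
for a,b in (((224,145),(593,138+0)),((220,243),(588,226))):
    pass
print("bar ends z=.139 top",onz("top",t(224,145),.139),onz("top",t(220,243),.139))
print("scene",onz("scene",s(588,228),.139),onz("scene",s(594,138),.139))
print("grip tip tri",tri(ray("top",t(226,346)),ray("scene",s(598,36))))
print("grip root",tri(ray("top",t(226,290)),ray("scene",s(598,74))))
print("panel top edge corners", onz("top",t(75,350),.085),onz("top",t(324,365),.085))
print("front base", onz("top",t(40,450),.0),onz("top",t(320,466),.0))
print("rear top scene", onz("scene",s(437,350),.085),onz("scene",s(750,349),.085))
E
```

```text
top [[0.5899128076588888, -0.017948251182657304], [0.5831727081969688, -0.11607870989348362], [0.5106781744567354, -0.10913894031484855], [0.5204622237855011, -0.011952200815405767]] [ 0.5511 -0.0638  0.085 ]
[0.0984 0.0728 0.0977 0.0697]
scene [[0.5807790543826571, -0.11306204540631057], [0.5085668289099123, -0.11010572063454066], [0.5182567021086203, -0.011528838210123668], [0.5904046219444711, -0.014237820303987264]] [ 0.5495 -0.0622  0.085 ]
[0.0723 0.0991 0.0722 0.0993]
bar ends z=.139 top [ 0.5768 -0.0634  0.139 ] [ 0.5212 -0.0583  0.139 ]
scene [ 0.5851 -0.0633  0.139 ] [ 0.5241 -0.0602  0.139 ]
grip tip tri (array([ 0.4626, -0.0558,  0.1539]), np.float64(0.0009408026698301527))
grip root (array([ 0.493 , -0.0559,  0.1577]), np.float64(0.00019392435145346284))
panel top edge corners [0.4664 0.0183 0.085 ] [ 0.4534 -0.1293  0.085 ]
front base [0.407  0.0323 0.    ] [ 0.3916 -0.1487  0.    ]
rear top scene [ 0.6236 -0.1537  0.085 ] [0.6375 0.0204 0.085 ]
```

```bash
cat >> h.py <<'E'
YAW=-0.086; XH=np.array([np.cos(YAW),np.sin(YAW),0]); YH=np.array([-np.sin(YAW),np.cos(YAW),0]); Z=np.array([0,0,1.])
WELL=np.array([.5502,-.063,.085]); HINGE=WELL+.065*XH+.003*Z
def grip(th,a=.149,b=.033):
    p=np.arctan2(b,a)+th; r=np.hypot(a,b); return HINGE-r*np.cos(p)*XH+r*np.sin(p)*Z
def quat(pitch,flip=1):   # tool z at `pitch` below heater x; flip=1: camera above/rear
    z=np.cos(pitch)*XH-np.sin(pitch)*Z; y=-YH*flip; x=np.cross(y,z)
    return R.from_matrix(np.c_[x,y,z]).as_quat(scalar_first=True)
E
python3 - <<'E'
from h import *
np.set_printoptions(precision=2,suppress=True)
print(HINGE,grip(.165))
for a0 in (0,15,30,45):
  print("a0",a0)
  for th in (.165,.6,1.0,1.4,1.75):
    al=np.radians(a0+(90-a0)*(th-.165)/1.585); q=quat(al)
    print(th,[inverse_kinematics(grip(th)-k*np.array(R.from_quat(q,scalar_first=True).apply([0,0,1])),q) for k in ((0,.08) if th<.2 else (0,))])
p=WELL+.047*Z
for f in (1,-1): print(inverse_kinematics(p,quat(np.pi/2,f)),inverse_kinematics(p+.125*Z,quat(np.pi/2,f)))
E
```

```text
[ 0.61 -0.07  0.09] [ 0.47 -0.06  0.15]
a0 0
0.165 [array([-0.23,  1.25,  2.52,  2.96,  2.19, -1.68]), None]
0.6 [array([-0.2 ,  0.48,  2.52,  3.02,  1.  , -1.55])]
1.0 [None]
1.4 [array([-0.14,  0.3 ,  1.86,  0.03,  0.63,  1.5 ])]
1.75 [array([-0.13,  0.51,  1.51, -0.  ,  1.11,  1.53])]
a0 15
0.165 [None, None]
0.6 [array([-0.18,  0.31,  2.46,  2.99,  0.58, -1.5 ])]
1.0 [array([-0.16,  0.19,  2.16,  0.23,  0.17,  1.29])]
1.4 [array([-0.14,  0.32,  1.82,  0.02,  0.71,  1.51])]
1.75 [array([-0.13,  0.51,  1.51, -0.  ,  1.11,  1.53])]
a0 30
0.165 [array([-0.21,  0.62,  2.57,  3.02,  1.1 , -1.58]), None]
0.6 [array([-0.17,  0.22,  2.36,  2.84,  0.21, -1.34])]
1.0 [array([-0.15,  0.2 ,  2.09,  0.09,  0.36,  1.43])]
1.4 [array([-0.14,  0.34,  1.78,  0.02,  0.79,  1.51])]
1.75 [array([-0.13,  0.51,  1.51, -0.  ,  1.11,  1.53])]
a0 45
0.165 [array([-0.19,  0.37,  2.47,  2.99,  0.49, -1.51]), array([-0.21,  0.1 ,  2.55,  2.84,  0.31, -1.38])]
0.6 [array([-0.16,  0.19,  2.26,  0.31,  0.14,  1.2 ])]
1.0 [array([-0.15,  0.22,  2.01,  0.04,  0.54,  1.48])]
1.4 [array([-0.13,  0.36,  1.75,  0.01,  0.87,  1.52])]
1.75 [array([-0.13,  0.51,  1.51, -0.  ,  1.11,  1.53])]
[-0.14  0.47  1.86 -0.    0.81  1.52] [-0.14  0.3   1.77 -0.    1.07  1.52]
[-0.14  0.47  1.86 -0.    0.81 -1.62] [-0.14  0.3   1.77 -0.    1.07 -1.62]
```

```bash
python3 - <<'E'
from h import *
np.set_printoptions(precision=3,suppress=True)
th0=.165
zt=lambda q:R.from_quat(q,scalar_first=True).apply([0,0,1])
for a0 in (58,62,66):
  print(a0,[np.array(inverse_kinematics(grip(th),quat(np.radians(a0+(90-a0)*(th-th0)/1.585)))) for th in (.165,.4,.6,.8)])
q=quat(np.radians(65)); g=grip(th0); pre=g-.09*zt(q)
print(g,pre,inverse_kinematics(pre,q))
move_pose(pre,q); command_gripper(.65)
print(get_joint_pos(),get_time())
cv2.imwrite("pics/w1.png",read_camera("wrist")[:,:,::-1])
print("hit",movel(g,v=.08,until_force=6), get_tcp_pos(),get_ft_force())
cv2.imwrite("pics/s1.png",cv2.resize(read_camera("scene")[140:270,190:340],None,fx=4,fy=4)[:,:,::-1])
E
```

```text
58 [array(None, dtype=object), array([-0.162,  0.214,  2.255,  0.175,  0.201,  1.332]), array([-0.155,  0.199,  2.157,  0.072,  0.382,  1.441]), array([-0.148,  0.215,  2.051,  0.039,  0.542,  1.479])]
62 [array(None, dtype=object), array([-0.159,  0.218,  2.219,  0.103,  0.291,  1.406]), array([-0.152,  0.208,  2.126,  0.052,  0.455,  1.462]), array([-0.146,  0.225,  2.024,  0.031,  0.6  ,  1.488])]
66 [array([-0.162,  0.269,  2.274,  0.171,  0.183,  1.332]), array([-0.156,  0.225,  2.183,  0.066,  0.378,  1.444]), array([-0.15 ,  0.219,  2.094,  0.038,  0.525,  1.476]), array([-0.145,  0.237,  1.998,  0.024,  0.656,  1.495])]
[ 0.474 -0.056  0.145] [ 0.436 -0.053  0.227] [-0.173  0.02   2.293  0.095  0.395  1.404]
[-0.173  0.02   2.293  0.095  0.395  1.404] 2.7167
hit False [ 0.474 -0.056  0.145] [ 0.059  0.569 -0.275]
```

View pics/s1.png

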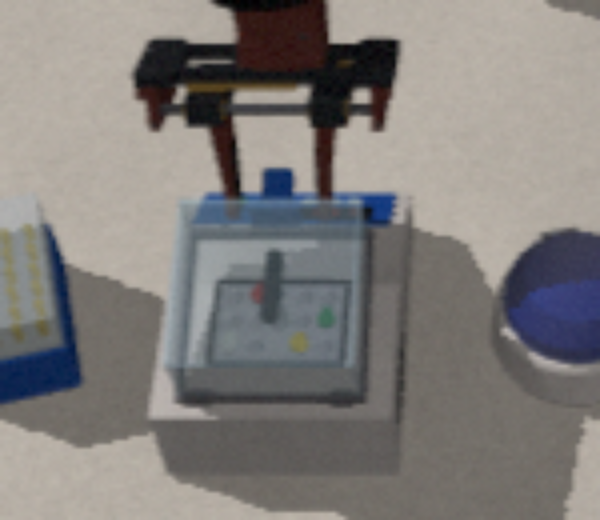

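View pics/w1.png

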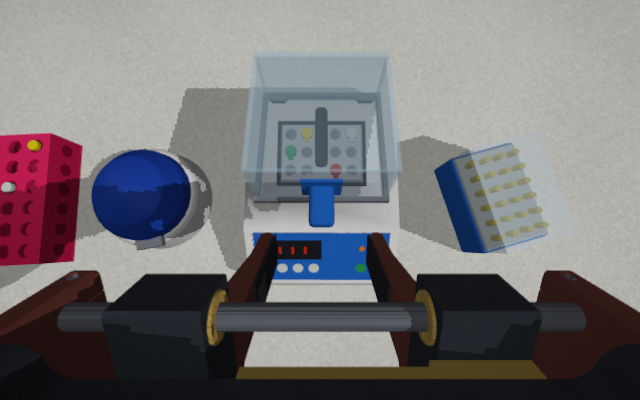

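In the wrist view the grip is centred between the fingers at (321,205). In the scene view the fingers straddle it at crop (278,183). I'll pinch it and swing the hood.

```bash
python3 - <<'E'
from h import *
np.set_printoptions(precision=2,suppress=True)
command_gripper(0.0); print("w",get_grip_width(),get_finger_force(),get_ft_force())
th0=.165
for th in np.linspace(th0,1.70,9)[1:]:
    q=quat(np.radians(66+24*(th-th0)/1.585))
    hit=movel(grip(th),frame=q,v=.12,until_force=25)
    print(round(th,2),hit,get_ft_force(),round(get_grip_width(),3),get_tcp_pos()-grip(th))
    if hit: break
print(get_time())
cv2.imwrite("pics/s2.png",cv2.resize(read_camera("scene")[100:270,180:350],None,fx=3.5,fy=3.5)[:,:,::-1])
E
```

```text
w 0.25155311690254917 30.000590980052948 [0.3  1.8  1.39]
0.36 False [-0.45  2.43  2.35] 0.248 [0. 0. 0.]
0.55 False [1.9  3.29 3.76] 0.25 [0. 0. 0.]
0.74 False [ 3.67  3.21 -1.12] 0.247 [-0.  0. -0.]
0.93 False [ 3.81  3.29 -5.24] 0.251 [-0.  0. -0.]
1.12 False [ 3.12  2.17 -5.02] 0.255 [-0.  0. -0.]
1.32 False [ 1.38  2.57 -3.45] 0.249 [-0.  0. -0.]
1.51 False [ 1.24  2.1  -1.25] 0.247 [ 0. -0.  0.]
1.7 False [2.17 1.67 1.53] 0.247 [ 0. -0.  0.]
7.8667
```

View pics/s2.png

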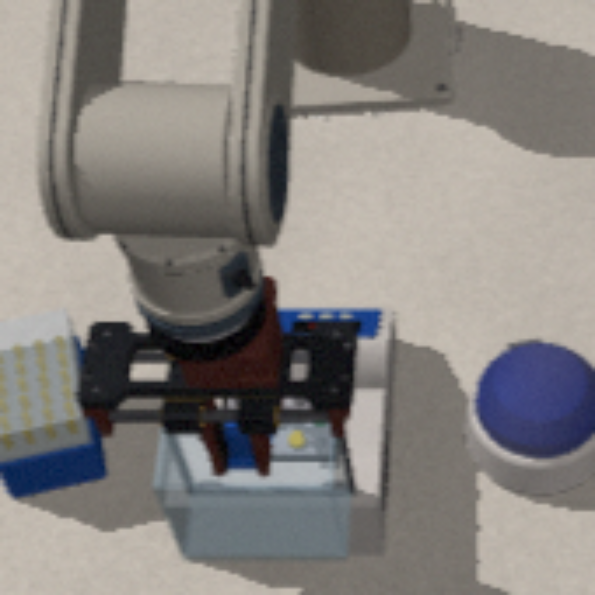

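The hood follows the gripper and is nearly right back, with the blue grip still between the fingers at crop (240,445). Next I'll push it onto its stop, release and measure the T-handle from above.

```bash
python3 - <<'E'
from h import *
np.set_printoptions(precision=3,suppress=True)
q=quat(np.radians(90))
for th in np.arange(1.72,1.90,.02):
    hit=movel(grip(th),frame=q,v=.03,until_force=15); f=get_ft_force()
    print(round(th,2),hit,f,round(get_grip_width(),3))
    if hit or f[0]<-12: break
wait(.2); print(get_ft_force())
command_gripper(.65); print(get_ft_force())
p=np.array(get_tcp_pos()); p[2]+=.10; movel(p,v=.2)
qf=quat(np.pi/2,-1); look=WELL-.0*XH+.235*Z
move_pose(look,qf)
from scipy.spatial.transform import Rotation as R
T=np.eye(4); T[:3,:3]=R.from_quat(get_ee_rot(),scalar_first=True).as_matrix(); T[:3,3]=get_tcp_pos()
T=T@camera_info("wrist")["tool_from_camera"]; np.save("Tw.npy",T)
cv2.imwrite("pics/w3.png",read_camera("wrist")[:,:,::-1]); cv2.imwrite("pics/t3.png",read_camera("top")[:,:,::-1]); cv2.imwrite("pics/sc3.png",read_camera("scene")[:,:,::-1])
print(get_time())
E
```

```text
1.72 False [1.175 1.649 4.837] 0.248
1.74 False [1.313 1.134 5.401] 0.246
1.76 False [1.553 0.965 5.572] 0.246
1.78 False [1.271 2.304 5.48 ] 0.249
1.8 False [2.486 1.561 4.686] 0.245
1.82 False [-3.298  1.89  10.33 ] 0.247
1.84 False [-14.285   2.7    21.529] 0.247
[-13.655   2.685  20.531]
[ 0.747 -0.849  0.257]
14.05
```

View pics/w3.png

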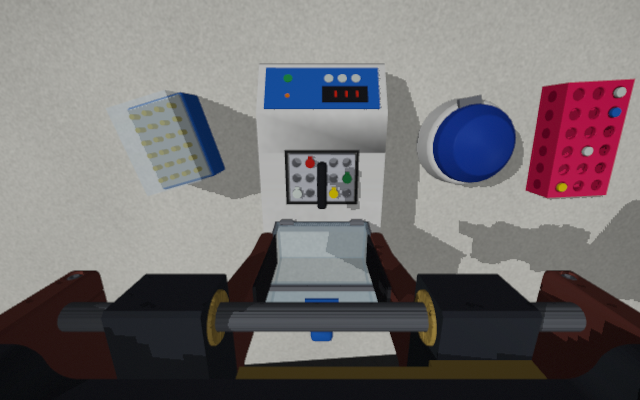

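The hood is right back against its stop. The bar runs from (322,163) to (322,208), and the well outline is (285,150), (358,150), (358,204), (286,204). I'll measure these accurately.

```bash
python3 - <<'E'
from h import *
np.set_printoptions(precision=4,suppress=True)
T=np.load("Tw.npy"); im=cv2.imread("pics/w3.png")
m=(im.max(2)<45).astype(np.uint8); m[:, :312]=0; m[:,333:]=0; m[:155]=0; m[215:]=0
m=cv2.morphologyEx(m,cv2.MORPH_OPEN,np.ones((4,4),np.uint8))
c=max(cv2.findContours(m,0,1)[0],key=cv2.contourArea); print(cv2.minAreaRect(c),cv2.boundingRect(c))
pts=c[:,0].astype(float); 
r0,r1=pts[:,1].min(),pts[:,1].max()
a=pts[pts[:,1]<r0+6].mean(0)[0]; b=pts[pts[:,1]>r1-6].mean(0)[0]
A=onz("wrist",(a,r0),.139,T);B=onz("wrist",(b,r1+1),.139,T); print(A,B,np.linalg.norm(A-B),(A+B)/2, "yaw",np.arctan2(*(B-A)[1::-1]))
W=np.array([onz("wrist",q,.085,T) for q in ((285,150),(358.5,150.5),(358.5,204),(286,204))]); print(W[:,:2],W.mean(0),WELL)
E
```

```text
((323.0, 186.5), (45.0, 8.0), 90.0) (319, 164, 9, 46)
[ 0.5226 -0.0598  0.139 ] [ 0.5785 -0.0649  0.139 ] 0.056048586712284604 [ 0.5505 -0.0624  0.139 ] yaw -0.09004269224607703
[[ 0.5081 -0.1085]
 [ 0.5172 -0.011 ]
 [ 0.5917 -0.0146]
 [ 0.5829 -0.1164]] [ 0.55   -0.0626  0.085 ] [ 0.5502 -0.063   0.085 ]
```

```bash
python3 - <<'E'
from h import *
np.set_printoptions(precision=3,suppress=True)
g=np.array([.5505,-.0626,.132]); q=quat(np.pi/2,-1)
movel(g+.03*Z,frame=q,v=.15)
print("hit",movel(g,v=.06,until_force=6),get_tcp_pos())
if get_tcp_pos()[2]<.134:
    f0=get_ft_force(); command_gripper(0.0); print(get_grip_width()*88,get_finger_force(),get_ft_force()-f0)
    print(movel(g+.01*Z,v=.02,until_force=25),get_ft_force(),get_ft_torque(),get_grip_width()*88)
    if abs(get_ft_force()[2])<12:
        print(movel(g+.06*Z,v=.04,until_force=20),get_ft_force())
        print(movel(g+.125*Z,v=.04,until_force=20),get_ft_force(),get_ft_torque())
wait(.5); print(get_time(),get_tcp_pos(),get_grip_width()*88)
a=read_camera("scene")[100:270,180:350]; b=read_camera("top")[110:260,330:450]
c=np.zeros((510,800,3),np.uint8); c[:,:510]=cv2.resize(a,(510,510)); c[:362,510:]=cv2.resize(b,(290,362))
cv2.imwrite("pics/s4.png",c[:,:,::-1]); cv2.imwrite("pics/w4.png",read_camera("wrist")[:,:,::-1])
E
```

```text
hit False [ 0.55  -0.063  0.132]
11.877218459961282 29.99996155500412 [ 1.056  0.991 -0.093]
False [-0.056  0.175 -5.925] [ 0.021 -0.146  0.017] 11.643516783520866
False [ 0.22  -0.516 -7.467]
False [ 0.391 -0.147 -6.137] [ 0.08  -0.172 -0.035]
20.9917 [ 0.55  -0.063  0.257] 11.75960446017206
```

View pics/s4.png

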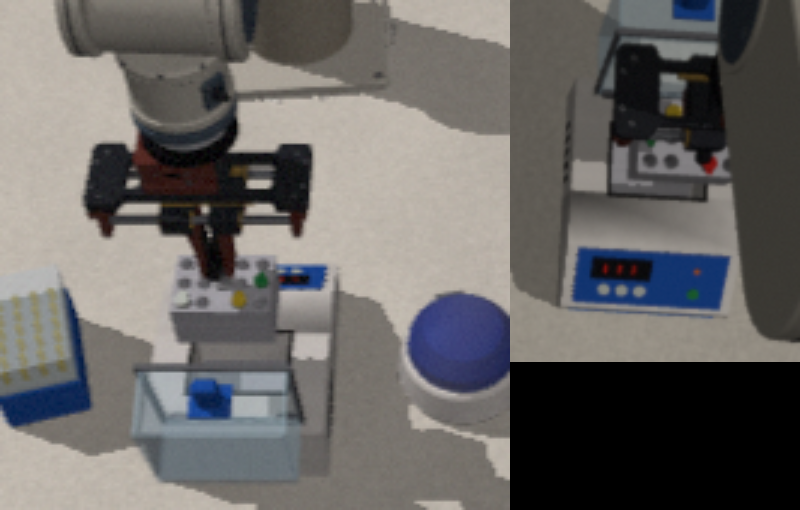

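View pics/w4.png

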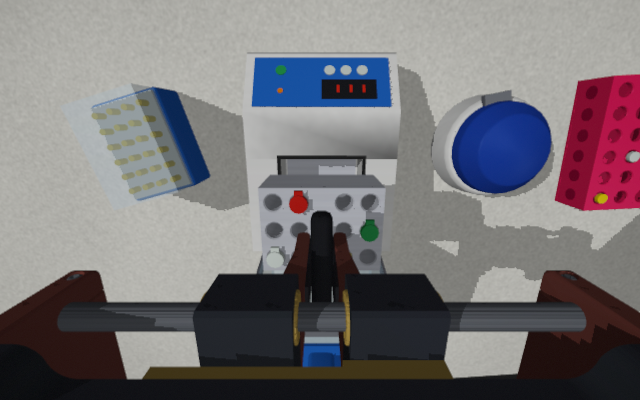

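The block hangs free above the well with its tubes seated, and the hood is still back. Before handing in I'll check the numbers: the block's near top edge at z=0.213 and the hood angle.

```bash
python3 - <<'E'
from h import *
np.set_printoptions(precision=4,suppress=True)
T=np.eye(4); T[:3,:3]=R.from_quat(get_ee_rot(),scalar_first=True).as_matrix(); T[:3,3]=get_tcp_pos()
T=T@camera_info("wrist")["tool_from_camera"]
a,b=[onz("wrist",u,.213,T) for u in ((259.5,188.5),(385,188.5))]; m=(a+b)/2-np.array(get_tcp_pos())
print("width",np.linalg.norm(a-b),"mid along x,y",m@XH,m@YH,"yaw",np.arctan2(*((b-a)*[-1,1,0])[:2]))
c,d=[onz("wrist",u,.165,T) for u in ((261,176),(374,176))]; print("lower front edge x",((c+d)/2-get_tcp_pos())@XH)
im=read_camera("scene"); h=cv2.cvtColor(im,cv2.COLOR_RGB2HSV); s=h[222:242,238:262]
mk=((s[...,0]>105)&(s[...,0]<125)&(s[...,1]>170)).astype(np.uint8)
ys,xs=np.nonzero(mk); print("grip px rows",ys.min()+222,ys.max()+222,"cols",xs.min()+238,xs.max()+238)
i=camera_info("scene")
for th in (1.65,1.7,1.75,1.8):
    r=[]
    for aa,bb in ((.162,.026),(.162,.040),(.125,.026)):
        p=np.linalg.inv(i["T"])@np.r_[grip(th,aa,bb),1]; uv=i["intrinsics"]@[p[0],-p[1],-p[2]]; r.append(uv[:2]/uv[2])
    print(th,np.array(r).round(1).tolist())
print(get_ft_force(),get_time(),get_qvel())
E
```

```text
width 0.0858819602995829 mid along x,y -0.0322248607547549 7.591814915943688e-06 yaw -0.08590271462854081
lower front edge x -0.03135228942970506
grip px rows 227 238 cols 243 256
1.65 [[248.2, 219.3], [247.7, 224.3], [250.3, 226.3]]
1.7 [[248.0, 222.4], [247.5, 227.6], [250.2, 228.8]]
1.75 [[247.8, 225.6], [247.4, 231.0], [250.1, 231.3]]
1.8 [[247.7, 228.9], [247.3, 234.4], [250.0, 233.8]]
[ 0.0696  0.1702 -6.8685] 21.1917 [ 0.0014  0.001  -0.0008  0.0005 -0.001  -0.0006]
```

```bash
python3 -c "
from station import *
print(job_done())"
```

```text
the job is handed in; nothing more can be done
None
```

The hood is folded back to its stop, and the gripper holds the block with its tubes level and still, straight above the well with its underside about 8 cm over the heater's top; the rack, tip box and mini centrifuge were not touched, and the job is handed in.

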